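# Find the stamped tube rack and push it over the dispatch line

## Task

With the fingers only pushing, tip each of the two orange tube racks over towards the robot so that it lies on its broad side and shows its underside; one of them has a round black stamp underneath. Once both lie there, push the stamped rack, still lying, away from the robot until it is wholly across the black dispatch line, in front of the rail, and leave the other rack lying on the robot's side of the line. Do not grip or lift the racks, and leave everything else on the bench where it is.

Things in the scene. Friction and masses are not known exactly. Their poses are not given: they have to be found in the camera images.
- rack_a: one of two look-alike empty tube racks, orange, loose, upright at the start: 60 deep (its x) x 110 wide (y) x 110 high (z), 0.2 to 0.4 kg, broad walls solid, black spots only look like holes. Origin: middle of the underside. Yaw within 0.2 rad at the start; left or right varies. Pulled near the top of its far (+x) side it tips about the near lower edge and falls by itself past 29 degrees
- rack_b: one of two look-alike empty tube racks, orange, loose, upright at the start: 60 deep (its x) x 110 wide (y) x 110 high (z), 0.2 to 0.4 kg, broad walls solid, black spots only look like holes. Origin: middle of the underside. Yaw within 0.2 rad at the start; left or right varies. Pulled near the top of its far (+x) side it tips about the near lower edge and falls by itself past 29 degrees
- rack_a_mid (a point): centre of rack_a, 55 mm above its underside (and its centre of mass). Tipped towards the robot the rack lies 60 high on a 110 x 110 plan, its own z axis pointing to the robot, its underside facing away from the robot
- rack_b_mid (a point): centre of rack_b, 55 mm above its underside (and its centre of mass). Tipped towards the robot the rack lies 60 high on a 110 x 110 plan, its own z axis pointing to the robot, its underside facing away from the robot
- rack_a_under (a point): middle of rack_a's underside plate, which is recessed 3 mm between the broad walls. One of the two racks, always rack_a, carries the stamp here: a solid black disc 46 mm across, flat ink; the underside of the other rack is bare orange
- rack_b_under (a point): middle of rack_b's underside plate, recessed 3 mm; no stamp, bare orange
- line: the dispatch line: a flat black strip on the bench, 20 wide (its x) x 620 long (its y), no thickness to feel. Origin: its middle. Its x axis points away from the robot, across the line into the dispatch area; the racks start on the robot's side of it
- beyond_line (a point): point on the bench in the dispatch area, 60 mm beyond the middle of the line. The area reaches from the line to a fixed low aluminium rail, 40 high and 700 long across the far edge of the bench, its near face at least 0.2 m beyond the line
- jar: bystander: clear jar with blue lid, 44 across, 70 high, between the racks; origin: middle of its underside
- vial: bystander: small white vial with blue lid, 28 across, 55 high, between the racks, nearer the robot; origin: middle of its underside
- reagent: bystander: brown bottle, 68 across, 140 high, left of the racks; origin: middle of its underside
- beaker: bystander: glass beaker, 70 across, 90 high, right of the racks; origin: middle of its underside
- dish: bystander: shallow glass dish, 80 across, 14 high, left front; origin: middle of its underside
- mug: bystander: white mug, 72 across, 85 high, left and far; origin: middle of its underside
- marker: bystander: black marker pen, 14 thick, about 144 long, lying right and far; origin under its middle
Not all that is in view belongs to the job. What is shaped like the rack_a but purple is not meant.

How it is judged:
On the way, in this order (a step that is already met when the one before it is completed fails the run):
1. one rack lies on its side, tipped towards the robot, short of the line (((angle between rack_a's own z axis and vertical between 1.4 and 1.75 rad and z of beyond_line in the frame of rack_a below 0 m and x of rack_a_mid in the frame of line below 0 m and linear speed of rack_a below 0.03 m/s) or (angle between rack_b's own z axis and vertical between 1.4 and 1.75 rad and z of beyond_line in the frame of rack_b below 0 m and x of rack_b_mid in the frame of line below 0 m and linear speed of rack_b below 0.03 m/s))), for 0.2 s.
2. both racks lie on their sides, tipped towards the robot, short of the line (angle between rack_a's own z axis and vertical between 1.4 and 1.75 rad and z of beyond_line in the frame of rack_a below 0 m and x of each of rack_a_mid, rack_b_mid in the frame of line below 0 m and linear speed of each of rack_a, rack_b below 0.03 m/s and angle between rack_b's own z axis and vertical between 1.4 and 1.75 rad and z of beyond_line in the frame of rack_b below 0 m), for 0.2 s.
3. the stamped rack is across the line (x of rack_a_mid in the frame of line above 0.05 m), for 0.1 s.
At the end, for the whole second after the job is handed in: Both racks rest on the bench on their sides (within about 10 degrees); the stamped rack's centre is over 50 mm past the middle of the line (wholly across is 65 mm), within the line's length, in front of the rail; the other rack's centre is on the robot's side of the line (angle between rack_a's own z axis and vertical between 1.4 and 1.75 rad and angle between rack_b's own z axis and vertical between 1.4 and 1.75 rad and x of rack_a_mid in the frame of line above 0.05 m and world x of rack_a_mid below 0.89 m and y of rack_a_mid in the frame of line between -0.31 and 0.31 m and x of rack_b_mid in the frame of line below 0 m and height (world z) of each of rack_a_mid, rack_b_mid below 0.045 m and linear speed of each of rack_a, rack_b below 0.02 m/s); the robot touches nothing.
It fails at once if something else on the bench is pushed away (over 30 mm) or knocked over (distance of any of jar, vial, reagent, beaker, dish, mug, marker from where it was at the start of the episode above 0.03 m or angle between any of jar, vial, reagent, beaker, dish, mug's own z axis and vertical above 0.6 rad).
It fails at once if a rack is lifted off the bench instead of tipped or pushed (height (world z) of rack_a_mid above 0.105 m or (angle between rack_a's own z axis and vertical below 0.4 rad and height (world z) of rack_a_mid above 0.085 m) or (angle between rack_a's own z axis and vertical above 1.35 rad and height (world z) of rack_a_mid above 0.075 m)).
It fails at once if a rack is lifted off the bench instead of tipped or pushed (height (world z) of rack_b_mid above 0.105 m or (angle between rack_b's own z axis and vertical below 0.4 rad and height (world z) of rack_b_mid above 0.085 m) or (angle between rack_b's own z axis and vertical above 1.35 rad and height (world z) of rack_b_mid above 0.075 m)).
It fails at once if the unstamped rack goes over the dispatch line (x of rack_b_mid in the frame of line above 0 m).
It also fails if it takes over 64 s, if anything falls off the work surface, if the arm or the gripper's body presses on something with over 40 N, if the wrist force passes 120 N, or if a joint passes its speed limit or range.

## Robot

A 6-joint arm with a two-finger parallel gripper is mounted at the origin on the work surface. World frame = base frame: x ahead of the robot, y to its left, z up, the work surface at z = 0. Lengths are in m, angles in rad, forces in N, time in s.
With the tool pointing down it reaches from about 0.225 to 0.875 m from the base axis. Payload 3.4 kg.
Tool frame: the origin (TCP) lies where the fingers leave the gripper's body, on its centre line; the fingertips stand 73 mm ahead of it and the grasp point (between the pads) lies 54 mm ahead of it; x points along the fingers, y is the direction in which the jaws open and shut, and the axes are right-handed (so a half turn about x gives the same grasp; the last joint's range is limited). The gripper opens to 85 mm and grips with 20 to 120 N. Pads are 22 mm wide; open, the fingers measure 114 mm over their backs; the gripper's body (76 mm by 85 mm) begins 54 mm behind the grasp point. The pads swing forward as they close: fully open they stand 13 mm farther back than shut.
Start: joints at [-1.367, 0.276, 1.505, -0, 1.361, -0.121], TCP at [0.183, -0.545, 0.304] pointing down, gripper open.
Joint ranges: [-2.89, 2.89], [-0.75, 2.08], [0.22, 2.7], [-1.18, 4.32], [0.11, 2.71], [-2.7, 2.7]. Speed limits (rad/s): [2.57, 2.57, 3.14, 3.14, 3.14, 3.14].

## Interface

Orientations are given as a unit quaternion [w, x, y, z].
In Python, from rig import manip gives the robot as it stands.
- The arm moves only by the tool play_rows, never from a script. Its argument "steps" is a list of rows, each a list of 5 numbers: the closure, from 0 (fully open) to 1 (shut), then the shift along the tool's x, y, z as a fraction of full scale, then the turn about the tool's x as a fraction of full scale. In form: [[grip, tx, ty, tz, twist], ...]. A call has 1 to 20 rows; each row shifts and turns the commanded pose from where the row before left it, along the tool's axes as they then stand; what a row does not reach is not made up. Full scale, the value 1, is 0.03 m for a shift and 6 degrees for a turn. A row lasts 1/10 s, in which the tool goes at most 50 mm and 8.59 degrees, less where a joint would pass 70% of its speed; a pose out of reach is approached as far as the arm can. A call with a number of a shift or a turn outside -1 to 1 is refused whole. A call with a gripper value outside its range is refused whole. The fingers move at their own pace and stop on an object; "newtons" is the grip in N (left out, the last holds). Time passes only in rows, so rows that do not move let the fingers close. It gives the time, the measured TCP pose, the force and the opening at its end, in the units of the state.
- manip.get_state(): the state, without advancing time (a new reading comes with each control period).
- manip.get_image(name): name is "side" or "top" or "wrist"; returns (picture, depth): 384x512x3 uint8, red, green, blue; 384x512 float32, m along the optical axis (not along the pixel's ray), 0 where there is no reading.
- manip.camera_model(name): a dict with "mtx" (3x3 intrinsics, pixels), "k1" (the pictures are not rectified: a ray, as slopes to the right and down, at radius r is drawn at 1 + k1 r^2 times it, then the intrinsics apply), "R" (3x3) and "t" (3): a world point X has camera coordinates R X + t. Camera axes: x right, y down, z forward; pixel columns grow to the right and rows downward; lengths in m; the calibration is good to about 2 mm. A picture is of the moment at which its call begins: read the wrist's pose just before it. camera_model takes no time and is no camera call; for the wrist camera it gives the pose at the moment of the call.
- manip.sign_off(): hands the job in, once; it reports no verdict.
Trained networks look in the newest picture that a camera, given by its name, has taken for a name from the list of things; names that differ only in an ending like _2 or _b are one class to them, and where a whole thing is asked for, a point or a joint stands for the part that bears it (a point fixed in the world has none). Each returns a list of dicts, best first, with "conf" (0 to 1); they miss things now and then, are a little off and sometimes report something else, mostly with a low value. They report only what shows in the picture. A call takes as long as a camera call. They do not tell look-alikes from the thing itself.
- manip.regions_of(camera, query): "mask" (384x512 bool, what is visible of it).
- manip.mark_of(camera, query): "location" ([x, y, z] in m, in the coordinates of the camera as it stood for that picture, good to about 4 mm: a listed point, or the origin of a listed thing).
The state is a dict: "clock": time; "qpos": joint angles; "qd": joint speeds; "effort": joint torques, N m; "position": TCP position; "ee_rot": TCP orientation; "contact_force": force on the tool from outside, world axes, zero at the start; "moment": the same for the moment, N m; "width": finger opening in m.
Only numpy, scipy, OpenCV 4.12 (cv2) and the standard library are available. Lean on these libraries where they do the work, as an engineer would, in place of code of your own. Each camera call takes 0.05 s, during which the arm holds its last target.

## Working session

There is one attempt and no reset: what is moved stays moved. The work goes in short steps, Python scripts to look and compute and a tool call to move; the robot and the scene stay as the last step left them, time stands still between calls to the robot, and variables do not carry over. Pictures are saved under pics/ and viewed, and the job is handed in when it is done.

Besides the shell and the picture viewer there is one more tool, called after "Call:" as name(argument=value, ...), one argument or row to a line, values as JSON. play_rows: Moves the arm, as the interface text tells. Its arguments: {"type":"object","properties":{"steps":{"type":"array","items":{"type":"array","items":{"type":"number"}}},"newtons":{"type":"number"}},"required":["steps"]}

```bash
mkdir -p pics; ls; cat > h.py <<'E'
import numpy as np, cv2
from rig import manip
def w(cam,p):
    m=manip.camera_model(cam); R=np.array(m["R"]); return R.T@(np.array(p)-np.array(m["t"]))
def snap(cam,fn):
    im,d=manip.get_image(cam); cv2.imwrite("pics/"+fn,im[:,:,::-1]); np.save("pics/"+fn+".npy",d); return im,d
def cloud(cam,d):
    m=manip.camera_model(cam); K=np.array(m["mtx"]); H,W=d.shape
    u,v=np.meshgrid(np.arange(W),np.arange(H))
    pd=np.stack([u.ravel(),v.ravel()],1).astype(np.float64)
    xd=(pd-[K[0,2],K[1,2]])/[K[0,0],K[1,1]]
    x=xd.copy()
    for _ in range(10): x=xd/(1+m["k1"]*(x**2).sum(1,keepdims=True))
    P=np.c_[x,np.ones(len(x))]*d.ravel()[:,None]
    return ((P-np.array(m["t"]))@np.array(m["R"])).reshape(H,W,3)
E
python3 - <<'E'
from h import *
s=manip.get_state(); print(s)
for c in ("top","side"):
    snap(c,c+"0.png"); print(c,manip.camera_model(c))
    for q in ("rack_a","line","beyond_line","jar","vial","reagent","beaker","dish","mug","marker"):
        for r in manip.mark_of(c,q)[:4]: print(c,q,round(r["conf"],2),w(c,r["location"]).round(3))
E
```

```text
pics
{'clock': 0.0, 'qpos': array([-1.36701416e+00,  2.76597994e-01,  1.50612632e+00, -8.31811420e-06,
        1.36069453e+00, -1.20993916e-01]), 'qd': array([-6.07376828e-05,  2.12038780e-04, -1.37957165e-04,  6.18616608e-04,
       -3.20331234e-03, -5.60701213e-05]), 'effort': array([ 2.08947880e-03, -4.16779125e+01, -2.45807594e+01, -6.38481310e-05,
        1.08723115e-02, -1.24965911e-05]), 'position': array([ 0.18339663, -0.54455524,  0.30304059]), 'ee_rot': array([-0.11367727, -0.69777411, -0.11496724,  0.69783329]), 'contact_force': array([-0.61811325,  0.35748071, -0.04791666]), 'moment': array([-0.00055845,  0.03237169, -0.01501301]), 'width': 0.0854003053578624}
top {'mtx': array([[387.76466959,   0.        , 259.0079795 ],
       [  0.        , 387.76466959, 189.27860465],
       [  0.        ,   0.        ,   1.        ]]), 'k1': -0.08981705178544064, 'R': array([[-0.01423433, -0.99937975, -0.03221015],
       [-0.99772462,  0.01631912, -0.06541609],
       [ 0.06590116,  0.03120571, -0.99733808]]), 't': array([0.02518211, 0.53041837, 0.93400816])}
top rack_a 0.75 [ 0.582
[... 692 characters left out ...]
3262627, -0.80714814],
       [ 0.37968308, -0.7125741 , -0.58998213]]), 't': array([0.49061116, 0.17940143, 1.07972561])}
side rack_a 0.85 [ 0.58 -0.19 -0.  ]
side rack_a 0.8 [0.544 0.135 0.001]
side rack_a 0.74 [ 0.355 -0.028  0.001]
side rack_a 0.24 [0.543 0.137 0.058]
side beyond_line 0.37 [ 0.583 -0.191  0.003]
side vial 0.47 [ 0.471 -0.008  0.   ]
side reagent 0.97 [ 0.554  0.37  -0.   ]
side beaker 0.73 [ 0.534 -0.368 -0.001]
side dish 0.93 [ 0.388  0.356 -0.004]
side dish 0.38 [ 0.58  -0.186  0.056]
side mug 0.66 [ 0.581 -0.188  0.056]
side mug 0.61 [0.671 0.362 0.002]
side marker 0.51 [ 0.681 -0.376 -0.003]
side marker 0.25 [0.544 0.136 0.003]
side marker 0.23 [ 0.537 -0.367 -0.001]
```

View pics/top0.png

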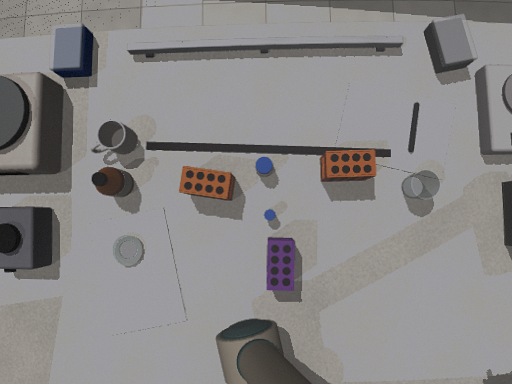

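View pics/side0.png

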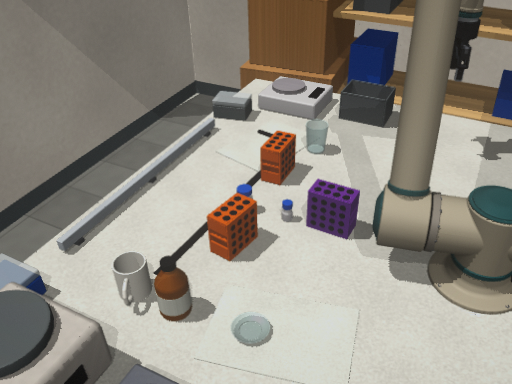

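```bash
python3 - <<'E'
from h import *
im=cv2.imread("pics/top0.png");d=np.load("pics/top0.png.npy");C=cloud("top",d)
hsv=cv2.cvtColor(im,cv2.COLOR_BGR2HSV)
z=C[...,2]
o=(hsv[...,0]>3)&(hsv[...,0]<20)&(hsv[...,1]>120)&(hsv[...,2]>90)
for n,sel in(("R",C[...,1]<-.05),("L",(C[...,1]>.05)&(C[...,1]<.25))):
    m=(z>.095)&(z<.125)&sel&(d>0)&(C[...,0]>.45)
    P=C[m]; r=cv2.minAreaRect((P[:,:2]*1000).astype(np.float32)); print(n,len(P),r,np.median(P[:,2]),cv2.boxPoints(r).round(0).tolist())
# line pixels
g=(im.max(2)<60)&(abs(z)<.01)
P=C[g&(C[...,0]>.58)&(C[...,0]<.7)]; print(len(P)); 
print(cv2.fitLine(P[:,:2].astype(np.float32),cv2.DIST_HUBER,0,.01,.01).ravel(), P.min(0),P.max(0))
crop=im[60:220,130:390]; cv2.imwrite("pics/crop0.png",cv2.resize(crop,None,fx=3,fy=3))
E
```

```text
R 1381 ((579.4404907226562, -190.152099609375), (61.5814208984375, 112.50506591796875), 1.0970937013626099) 0.10982505930394681 [[548.0, -134.0], [550.0, -247.0], [611.0, -246.0], [609.0, -133.0]]
L 1347 ((542.6509399414062, 135.31333923339844), (111.03811645507812, 60.76304244995117), 80.75265502929688) 0.11007061320941447 [[504.0, 85.0], [564.0, 76.0], [582.0, 185.0], [522.0, 195.0]]
1487
[0.04521921 0.99897707 0.6366626  0.04717246] [ 0.60969776 -0.37288448 -0.00318903] [0.6971624  0.53257155 0.0099855 ]
```

View pics/crop0.png

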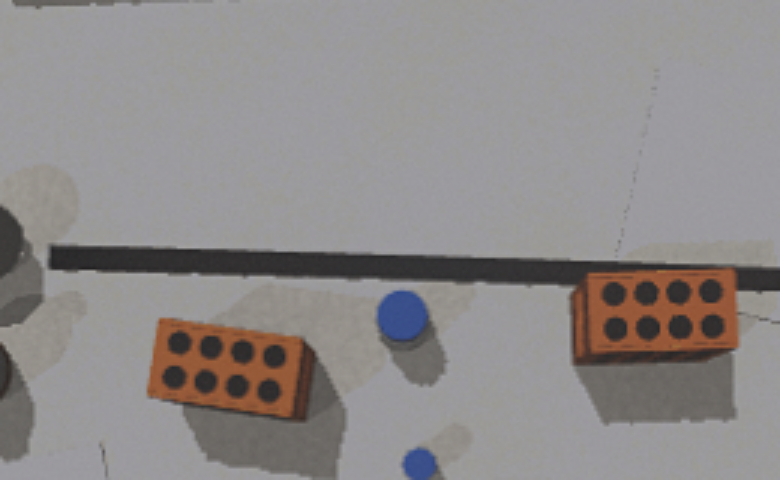

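```bash
cat >> h.py <<'E'
from scipy.spatial.transform import Rotation as Ro
def axes(s=None):
    s=s or manip.get_state(); q=s["ee_rot"]; return Ro.from_quat([q[1],q[2],q[3],q[0]]).as_matrix()
def plan(target,yaw=None):
    """displacement in tool units after turning so that jaw (y) axis is at direction yaw+90deg (mod 180)"""
    s=manip.get_state(); A=axes(s); y=A[:,1]
    a=np.arctan2(y[1],y[0]); tw=0
    if yaw is not None:
        e=(yaw+np.pi/2-a); e=(e+np.pi/2)%np.pi-np.pi/2   # world-z turn wanted
        tw=-e # tool x is down
        A=Ro.from_rotvec([0,0,e]).as_matrix()@A
    d=A.T@(np.array(target)-s["position"])
    print("pos",s["position"].round(4),"t",s["clock"],"twist units(6deg)",round(np.degrees(tw)/6,3),"then shift units",(d/.03).round(2),"axes\n",A.round(3))
E
python3 - <<'E'
from h import *
print(axes().round(3))
plan([.645,-.19,.303],0.02)
im=cv2.imread("pics/top0.png");d=np.load("pics/top0.png.npy");C=cloud("top",d)
m=(im.max(2)<50); m[:135]=0;m[160:]=0;m[:,:145]=0;m[:,392:]=0
n,l,st,_=cv2.connectedComponentsWithStats(m.astype(np.uint8))
for i in range(1,n):
    if st[i,4]>50:
        P=C[l==i]; print(st[i]); print(cv2.minAreaRect((P[:,:2]*1000).astype(np.float32)), cv2.boxPoints(cv2.minAreaRect((P[:,:2]*1000).astype(np.float32))).round().tolist())
E
```

```text
[[-0.     0.319 -0.948]
 [-0.    -0.948 -0.319]
 [-1.     0.     0.   ]]
pos [ 0.1835 -0.545   0.3039] t 1.1 twist units(6deg) 2.911 then shift units [  0.03 -11.52 -15.62] axes
 [[-0.    0.02 -1.  ]
 [-0.   -1.   -0.02]
 [-1.    0.    0.  ]]
[147 143  63   8 343]
((588.9588623046875, 130.10671997070312), (366.6444091796875, 74.70406341552734), 61.24289321899414) [[468.0, -13.0], [534.0, -49.0], [710.0, 273.0], [644.0, 309.0]]
[201 144  34   7  84]
((578.26708984375, 54.730003356933594), (251.68235778808594, 58.55141830444336), 44.52260971069336) [[468.0, -13.0], [509.0, -54.0], [689.0, 122.0], [647.0, 164.0]]
```

The oranges at (349,164) and (207,183) are the targets. The purple one at (281,264) is a look-alike and isn't meant. I'm starting with the right-hand rack.

Call:
play_rows(
  steps=[
    [0,0,0,0,0.97],
    [0,0,0,0,0.97],
    [0,0,0,0,0.97],
    [0,0,-0.72,-0.98,0],
    [0,0,-0.72,-0.98,0],
    [0,0,-0.72,-0.98,0],
    [0,0,-0.72,-0.98,0],
    [0,0,-0.72,-0.98,0],
    [0,0,-0.72,-0.98,0],
    [0,0,-0.72,-0.98,0],
    [0,0,-0.72,-0.98,0],
    [0,0,-0.72,-0.98,0],
    [0,0,-0.72,-0.98,0],
    [0,0,-0.72,-0.98,0],
    [0,0,-0.72,-0.98,0],
    [0,0,-0.72,-0.98,0],
    [0,0,-0.72,-0.98,0],
    [0,0,-0.72,-0.98,0],
    [0,0,-0.72,-0.98,0],
  ],
)

```text
clock: 3.0
position: [0.648, -0.1889, 0.3039]
ee_rot: [0.007, 0.707, 0.007, -0.707]
contact_force: [-0.9, -0.8, -0.7]
width: 0.0855
```

```bash
python3 - <<'E'
from h import *
plan([.645,-.19,.15],0.02)
snap("wrist","w1.png"); snap("side","s1.png")
m=manip.camera_model("top");K=np.array(m["mtx"]);R=np.array(m["R"]);t=np.array(m["t"])
o=-R.T@t
for u,v in [(148,146),(389,153),(130,50),(403,41),(130,56),(403,47)]:
    xd=np.array([(u-K[0,2])/K[0,0],(v-K[1,2])/K[1,1]]);x=xd.copy()
    for _ in range(10): x=xd/(1+m["k1"]*(x@x))
    r=R.T@np.r_[x,1]; 
    for z in (0,.04): print(u,v,z,(o+r*(z-o[2])/r[2]).round(3))
E
```

```text
pos [ 0.648  -0.1889  0.3039] t 3.0 twist units(6deg) 0.001 then shift units [5.13 0.03 0.1 ] axes
 [[ 0.    0.02 -1.  ]
 [-0.   -1.   -0.02]
 [-1.    0.   -0.  ]]
148 146 0 [0.648 0.301 0.   ]
148 146 0.04 [0.64  0.288 0.04 ]
389 153 0 [ 0.618 -0.311  0.   ]
389 153 0.04 [ 0.612 -0.299  0.04 ]
130 50 0 [0.908 0.355 0.   ]
130 50 0.04 [0.889 0.339 0.04 ]
403 41 0 [ 0.913 -0.363  0.   ]
403 41 0.04 [ 0.894 -0.349  0.04 ]
130 56 0 [0.891 0.354 0.   ]
130 56 0.04 [0.873 0.339 0.04 ]
403 47 0 [ 0.896 -0.362  0.   ]
403 47 0.04 [ 0.879 -0.348  0.04 ]
```

View pics/w1.png

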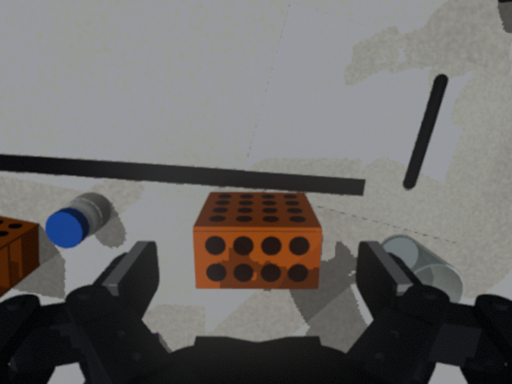

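View pics/s1.png

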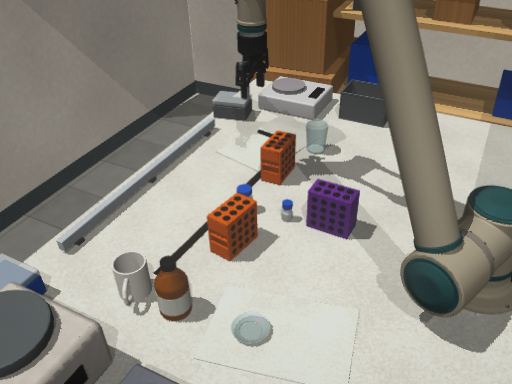

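Call:
play_rows(
  steps=[
    [0.35,0.85,0,0,0],
    [0.35,0.85,0,0,0],
    [0.35,0.85,0,0,0],
    [0.35,0.85,0,0,0],
    [0.35,0.85,0,0,0],
    [0.35,0.85,0,0,0],
    [0.35,0,0,0,0],
  ],
)

```text
clock: 3.8
position: [0.644, -0.1897, 0.147]
ee_rot: [-0.006, -0.704, -0.008, 0.71]
contact_force: [-0.9, 0.3, -1.3]
width: 0.0554
```

```bash
python3 - <<'E'
from h import *
s=manip.get_state();print(s["position"],s["contact_force"],s["width"])
snap("side","s2.png");im=cv2.imread("pics/s2.png");cv2.imwrite("pics/s2c.png",cv2.resize(im[50:220,180:360],None,fx=3.3,fy=3.3))
E
```

```text
[ 0.64401726 -0.18968776  0.14698559] [-0.9224108   0.33194102 -1.25905637] 0.05537624086299658
```

View pics/s2c.png

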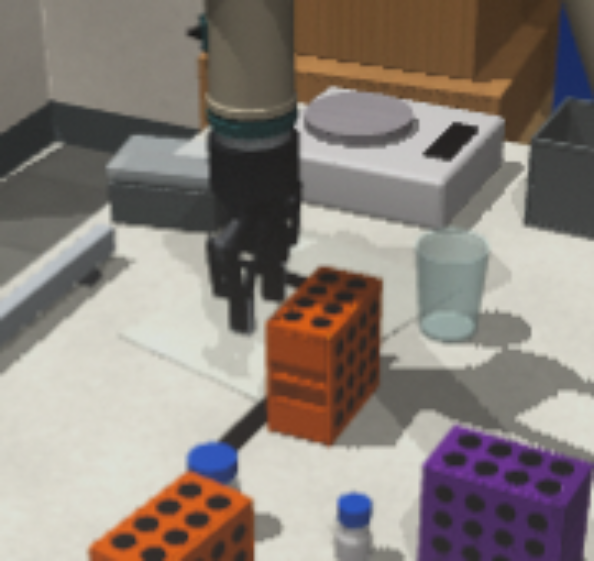

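The fingers hang behind the right rack with their tips below its top edge, so I'm pulling now.

Call:
play_rows(
  steps=[
    [0.35,0,0,0.4,0],
    [0.35,0,0,0.3,0],
    [0.35,0,0,0.3,0],
    [0.35,0,0,0.3,0],
    [0.35,0,0,0.3,0],
    [0.35,0,0,0.3,0],
    [0.35,0,0,0.3,0],
  ],
)

```text
clock: 4.55
position: [0.5797, -0.1913, 0.1509]
ee_rot: [-0.007, -0.707, -0.007, 0.707]
contact_force: [-0.4, 0.0, 0.5]
width: 0.0556
```

```bash
python3 - <<'E'
from h import *
s=manip.get_state();print(s["position"],s["contact_force"],s["width"])
snap("side","s3.png");im=cv2.imread("pics/s3.png");cv2.imwrite("pics/s3c.png",cv2.resize(im[50:220,180:360],None,fx=3.3,fy=3.3))
E
```

```text
[ 0.5796823  -0.19126892  0.15086369] [-0.36333752  0.04999209  0.46558894] 0.05561038342064531
```

View pics/s3c.png

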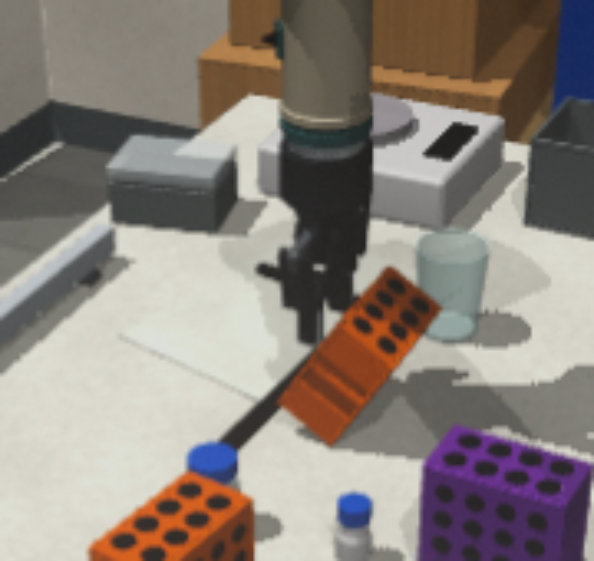

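The rack is already falling towards the robot. I'll wait a few rows, then rise.

Call:
play_rows(
  steps=[
    [0.35,0,0,0,0],
    [0.35,0,0,0,0],
    [0.35,-0.5,0,0,0],
    [0.35,-0.9,0,0,0],
    [0.35,-0.9,0,0,0],
    [0.35,-0.9,0,0,0],
    [0.35,-0.9,0,0,0],
    [0.35,-0.9,0,0,0],
  ],
)

```text
clock: 5.4
position: [0.5812, -0.1913, 0.3018]
ee_rot: [0.007, 0.707, 0.007, -0.707]
contact_force: [0.8, 0.2, -0.4]
width: 0.0555
```

```bash
python3 - <<'E'
from h import *
snap("side","s4.png")
ca=np.array([.543,.135]);y=-0.155
n=np.array([np.cos(y),np.sin(y)])
p=ca+n*(.030+.036); print(p)
plan([*p,.30],y)
snap("wrist","w4.png")
E
```

```text
[0.60820876 0.12481091]
pos [ 0.583  -0.1921  0.307 ] t 5.45 twist units(6deg) 1.675 then shift units [  0.18 -10.57   0.8 ] axes
 [[ 0.008 -0.154 -0.988]
 [-0.005 -0.988  0.154]
 [-1.     0.004 -0.008]]
```

View pics/s4.png

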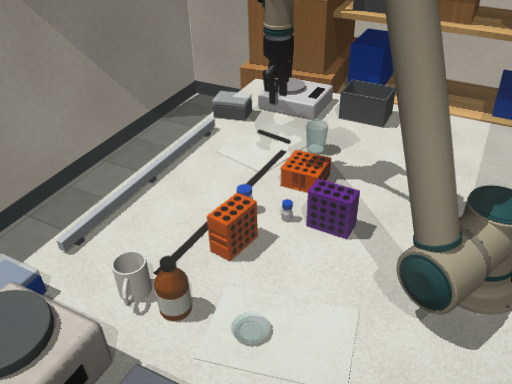

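View pics/w4.png

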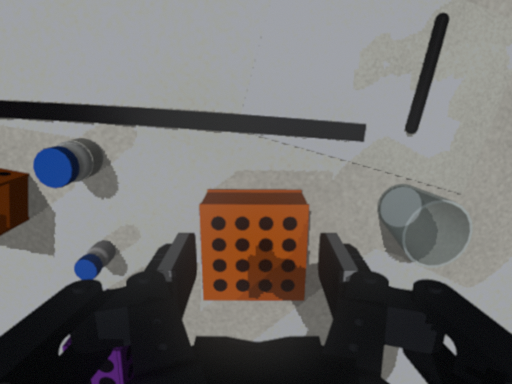

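The right rack lies flat at (254,250) in the wrist picture, and its underside strip at (255,197) looks bare. On to the left rack.

Call:
play_rows(
  steps=[
    [0.35,0,0,0,0.84],
    [0.35,0,0,0,0.84],
    [0.35,0,-0.96,0.07,0],
    [0.35,0,-0.96,0.07,0],
    [0.35,0,-0.96,0.07,0],
    [0.35,0,-0.96,0.07,0],
    [0.35,0,-0.96,0.07,0],
    [0.35,0,-0.96,0.07,0],
    [0.35,0,-0.96,0.07,0],
    [0.35,0,-0.96,0.07,0],
    [0.35,0,-0.96,0.07,0],
    [0.35,0,-0.96,0.07,0],
    [0.35,0,-0.96,0.07,0],
    [0.35,0,0,0,0],
  ],
)

```text
clock: 6.9
position: [0.6071, 0.1287, 0.2993]
ee_rot: [0.054, -0.704, 0.053, 0.706]
contact_force: [-0.0, -0.4, -0.1]
width: 0.055
```

```bash
python3 - <<'E'
from h import *
plan([.608,.125,.15],-.155)
snap("wrist","w5.png");snap("top","t5.png")
E
```

```text
pos [0.6071 0.1287 0.2993] t 6.9 twist units(6deg) 0.029 then shift units [ 4.98  0.13 -0.06] axes
 [[-0.002 -0.154 -0.988]
 [ 0.002 -0.988  0.154]
 [-1.    -0.002  0.002]]
```

View pics/w5.png

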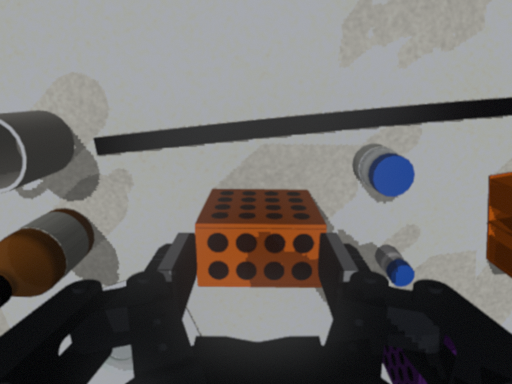

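View pics/t5.png

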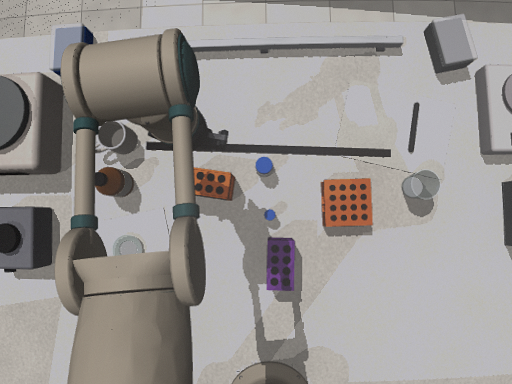

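The wrist picture shows the gripper aligned with the left rack (top at (261,260)). Descend, then pull.

Call:
play_rows(
  steps=[
    [0.35,0.83,0.12,-0.06,0],
    [0.35,0.83,0,0,0],
    [0.35,0.83,0,0,0],
    [0.35,0.83,0,0,0],
    [0.35,0.83,0,0,0],
    [0.35,0.83,0,0,0],
    [0.35,0,0,0,0],
    [0.35,0,0,0.4,0],
    [0.35,0,0,0.3,0],
    [0.35,0,0,0.3,0],
    [0.35,0,0,0.3,0],
    [0.35,0,0,0.3,0],
    [0.35,0,0,0.3,0],
    [0.35,0,0,0.3,0],
  ],
)

```text
clock: 8.4
position: [0.5417, 0.1318, 0.1514]
ee_rot: [0.055, -0.704, 0.055, 0.706]
contact_force: [0.4, 0.4, -0.3]
width: 0.0556
```

```bash
python3 - <<'E'
from h import *
s=manip.get_state();print(s["position"],s["contact_force"],s["width"])
snap("side","s6.png")
E
```

```text
[0.54165359 0.13177404 0.15137448] [ 0.4053679   0.40477276 -0.25958917] 0.055583667369140416
```

View pics/s6.png

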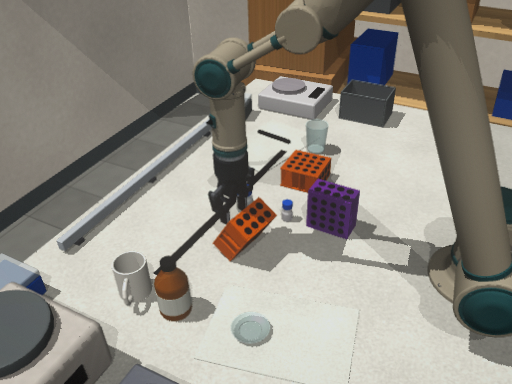

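Call:
play_rows(
  steps=[
    [0.35,0,0,0,0],
    [0.35,0,0,0,0],
    [0.35,-0.5,0,0,0],
    [0.35,-0.9,0,-0.5,0],
    [0.35,-0.9,0,-0.9,0],
    [0.35,-0.9,0,-0.9,0],
    [0.35,-0.5,0,-0.9,0],
    [0.35,0,0,-0.5,0],
    [0.35,0,0,0,0],
  ],
)

```text
clock: 9.35
position: [0.6552, 0.1137, 0.2622]
ee_rot: [-0.055, 0.706, -0.055, -0.704]
contact_force: [-0.8, 0.1, 0.3]
width: 0.0553
```

```bash
python3 - <<'E'
from h import *
s=manip.get_state();print(s["position"],s["clock"])
snap("wrist","w7.png");snap("side","s7.png")
E
```

```text
[0.65523555 0.11371459 0.26221651] 9.35
```

View pics/w7.png

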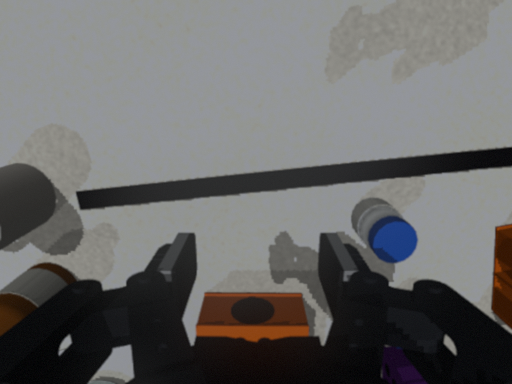

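View pics/s7.png

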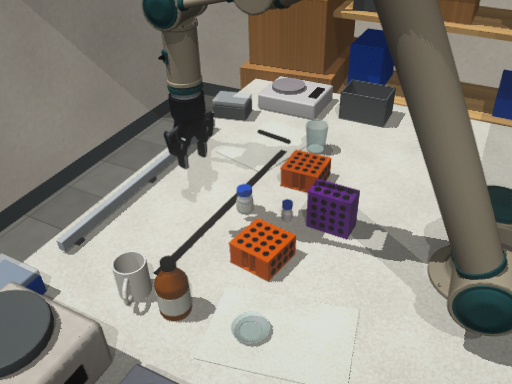

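The left rack shows the black stamp at (252,311), so it is rack_a. Both racks lie flat. Next I'll measure the left rack's pose.

```bash
python3 - <<'E'
from h import *
im=cv2.imread("pics/s7.png");d=np.load("pics/s7.png.npy");C=cloud("side",d)
z=C[...,2]; m=(z>.053)&(z<.066)&(d>0)&(C[...,0]>.35)&(C[...,0]<.56)&(C[...,1]>.05)&(C[...,1]<.26)
P=C[m]; r=cv2.minAreaRect((P[:,:2]*1000).astype(np.float32)); print(len(P),r,cv2.boxPoints(r).round().tolist(),np.median(P[:,2]))
E
```

```text
1668 ((460.52783203125, 149.8624267578125), (113.5158920288086, 112.596923828125), 80.20890045166016) [[395.0, 104.0], [506.0, 84.0], [526.0, 196.0], [415.0, 215.0]] 0.06005954744632927
```

```bash
python3 - <<'E'
from h import *
plan([.374,.165,.262],-.17)
E
```

```text
pos [0.6523 0.1143 0.2613] t 9.45 twist units(6deg) 0.132 then shift units [ 0.   -0.1   9.43] axes
 [[-0.003 -0.169 -0.986]
 [-0.    -0.986  0.169]
 [-1.     0.001  0.003]]
```

Call:
play_rows(
  steps=[
    [0.2,0,-0.1,0,0.13],
    [0.2,0,0,0.94,0],
    [0.2,0,0,0.94,0],
    [0.2,0,0,0.94,0],
    [0.2,0,0,0.94,0],
    [0.2,0,0,0.94,0],
    [0.2,0,0,0.94,0],
    [0.2,0,0,0.94,0],
    [0.2,0,0,0.94,0],
    [0.2,0,0,0.94,0],
    [0.2,0,0,0.94,0],
    [0.2,0,0,0,0],
    [0.2,0,0,0,0],
  ],
)

```text
clock: 10.75
position: [0.3745, 0.1651, 0.2627]
ee_rot: [-0.06, 0.705, -0.059, -0.704]
contact_force: [-0.4, -1.3, 0.5]
width: 0.0683
```

```bash
python3 - <<'E'
from h import *
plan([.374,.165,.09],-.17)
snap("wrist","w8.png")
E
```

```text
pos [0.3745 0.1651 0.2627] t 10.75 twist units(6deg) 0.013 then shift units [5.76 0.01 0.02] axes
 [[ 0.001 -0.169 -0.986]
 [ 0.    -0.986  0.169]
 [-1.    -0.    -0.001]]
```

View pics/w8.png

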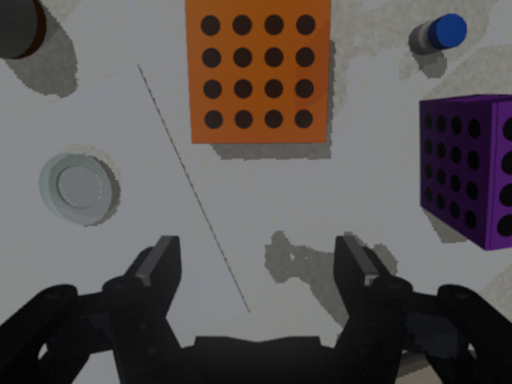

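```bash
python3 - <<'E'
from h import *
m=manip.camera_model("wrist"); print(-np.array(m["R"]).T@np.array(m["t"])-manip.get_state()["position"])
E
```

```text
[ 0.06507012 -0.01123692  0.07104683]
```

Call:
play_rows(
  steps=[
    [0.2,0.9,0,0,0],
    [0.2,0.9,0,0,0],
    [0.2,0.9,0,0,0],
    [0.2,0.9,0,0,0],
    [0.2,0.9,0,0,0],
    [0.2,0.7,0,0,0],
    [0.2,0.5,0,0,0],
    [0.2,0,0,0,0],
  ],
)

```text
clock: 11.6
position: [0.3752, 0.1645, 0.0896]
ee_rot: [0.06, -0.703, 0.061, 0.706]
contact_force: [-0.3, -0.6, -0.0]
width: 0.0685
```

```bash
python3 - <<'E'
from h import *
s=manip.get_state();print(s["position"],s["contact_force"],s["width"],s["clock"])
snap("side","s9.png");im=cv2.imread("pics/s9.png");cv2.imwrite("pics/s9c.png",cv2.resize(im[130:310,180:360],None,fx=3.2,fy=3.2))
E
```

```text
[0.37524607 0.1644844  0.08960538] [-0.25019292 -0.56174228 -0.00284955] 0.06846144411614978 11.6
```

View pics/s9c.png

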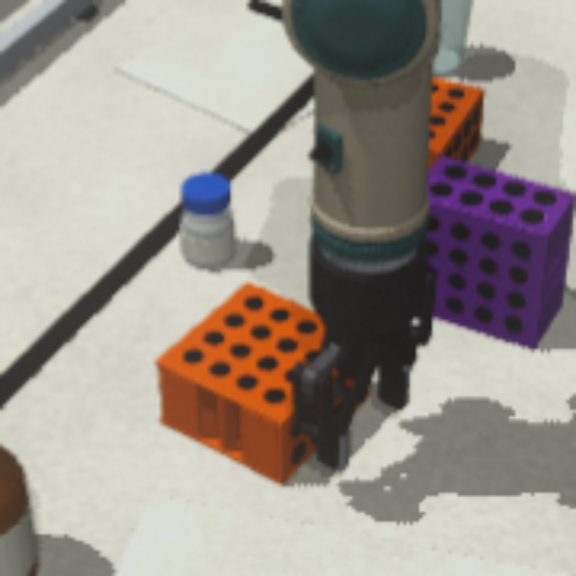

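Call:
play_rows(
  steps=[
    [0.2,0,0,-0.3,0],
    [0.2,0,0,-0.3,0],
    [0.2,0,0,-0.4,0],
    [0.2,0,0,-0.4,0],
    [0.2,0,0,-0.4,0],
    [0.2,0,0,-0.4,0],
    [0.2,0,0,-0.4,0],
    [0.2,0,0,-0.4,0],
    [0.2,0,0,-0.4,0],
    [0.2,0,0,-0.4,0],
    [0.2,0,0,-0.4,0],
    [0.2,0,0,-0.4,0],
  ],
)

```text
clock: 12.85
position: [0.5112, 0.1414, 0.092]
ee_rot: [0.06, -0.704, 0.06, 0.705]
contact_force: [-5.7, 2.0, 3.0]
width: 0.0686
```

```bash
python3 - <<'E'
from h import *
plan([.663,.115,.09],-.17)
s=manip.get_state();print(s["contact_force"],s["width"])
snap("side","s10.png")
E
```

```text
pos [0.5112 0.1414 0.092 ] t 12.85 twist units(6deg) 0.001 then shift units [ 0.05  0.01 -5.14] axes
 [[-0.003 -0.169 -0.986]
 [ 0.    -0.986  0.169]
 [-1.     0.     0.003]]
[-5.65659098  1.95742892  3.03384915] 0.06856474106262966
```

View pics/s10.png

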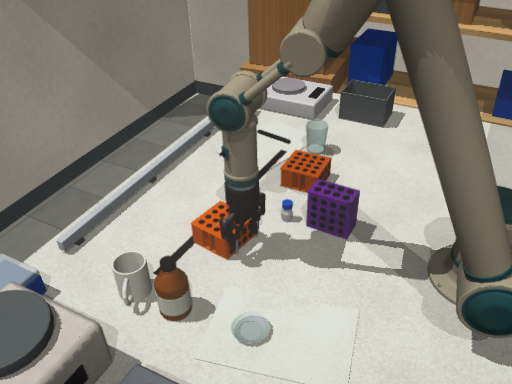

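The rack slides straight ahead of both fingers, its middle at about (225,228), with the gripper clear of the jar. Continuing the push.

Call:
play_rows(
  steps=[
    [0.2,0,0,-0.4,0],
    [0.2,0,0,-0.4,0],
    [0.2,0,0,-0.4,0],
    [0.2,0,0,-0.4,0],
    [0.2,0,0,-0.4,0],
    [0.2,0,0,-0.4,0],
    [0.2,0,0,-0.4,0],
    [0.2,0,0,-0.4,0],
    [0.2,0,0,-0.4,0],
    [0.2,0,0,-0.4,0],
    [0.2,0,0,-0.4,0],
    [0.2,0,0,-0.3,0],
    [0.2,0,0,-0.2,0],
    [0.2,0,0,-0.1,0],
    [0.2,0,0,0,0],
  ],
)

```text
clock: 14.4
position: [0.6599, 0.1162, 0.0915]
ee_rot: [-0.06, 0.705, -0.06, -0.704]
contact_force: [-2.2, 1.0, 2.4]
width: 0.0683
```

```bash
cat > loc.py <<'E'
import sys
from h import *
n=sys.argv[1]
s=manip.get_state();print(s["position"],s["contact_force"],s["clock"])
for cam in ("side","top"):
    im,d=snap(cam,cam+n+".png");C=cloud(cam,d)
    hsv=cv2.cvtColor(im,cv2.COLOR_RGB2HSV); z=C[...,2]
    o=(hsv[...,0]<22)&(hsv[...,1]>110)|(im.max(2)<60)
    for q,y0,y1,x0,x1 in (("A",.0,.25,.5,.86),("B",-.28,-.1,.4,.6)):
        m=(z>.053)&(z<.067)&(d>0)&(C[...,0]>x0)&(C[...,0]<x1)&(C[...,1]>y0)&(C[...,1]<y1)&o
        P=C[m]
        if len(P)<50: print(cam,q,len(P)); continue
        r=cv2.minAreaRect((P[:,:2]*1000).astype(np.float32)); c=np.array(r[0])/1000
        print(cam,q,len(P),r,cv2.boxPoints(r).round().tolist(),"line x",((c-[.633,-.005])@[.9988,-.049]).round(3))
E
python3 loc.py 11
```

```text
[0.65993848 0.11618788 0.09146363] [-2.22893693  1.02943861  2.40301146] 14.4
side A 595 ((716.7037353515625, 108.6962661743164), (106.84583282470703, 132.85665893554688), 79.14337158203125) [[641.0, 69.0], [772.0, 44.0], [792.0, 149.0], [662.0, 174.0]] line x 0.078
side B 849 ((494.53125, -189.57235717773438), (111.06261444091797, 114.0196762084961), 0.7056623697280884) [[438.0, -133.0], [440.0, -247.0], [551.0, -246.0], [549.0, -132.0]] line x -0.129
top A 618 ((709.7559814453125, 71.00956726074219), (42.292327880859375, 126.77484893798828), 80.53973388671875) [[644.0, 61.0], [769.0, 40.0], [776.0, 81.0], [651.0, 102.0]] line x 0.073
top B 1901 ((494.8428039550781, -190.546142578125), (109.21610260009766, 110.285888671875), 0.8712582588195801) [[439.0, -136.0], [441.0, -247.0], [550.0, -245.0], [549.0, -135.0]] line x -0.129
```

View pics/side11.png

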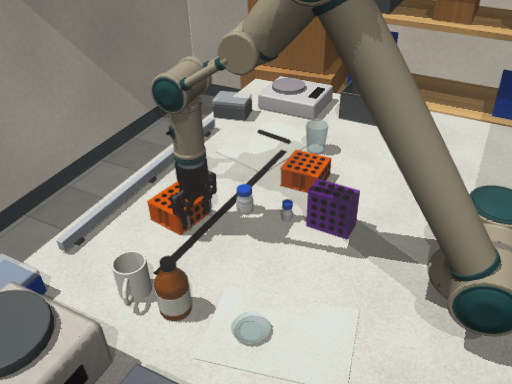

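Call:
play_rows(
  steps=[
    [0.2,0,0,0.3,0],
    [0.2,0,0,0.6,0],
    [0.2,0,0,0.6,0],
    [0.2,-0.5,0,0,0],
    [0.2,-0.9,0,0,0],
    [0.2,-0.9,0,0,0],
    [0.2,-0.9,0,0,0],
    [0.2,-0.9,0,0,0],
    [0.2,-0.9,0,0.5,0],
    [0.2,-0.5,0,0.9,0],
    [0.2,0,0,0.9,0],
    [0.2,0,0,0.9,0],
    [0.2,0,0,0.9,0],
    [0.2,0,0,0.9,0],
    [0.2,0,0,0,0],
  ],
)

```text
clock: 16.0
position: [0.4634, 0.1496, 0.2564]
ee_rot: [0.059, -0.704, 0.059, 0.705]
contact_force: [1.4, -0.8, 0.1]
width: 0.0684
```

```bash
python3 loc.py 12; python3 - <<'E'
from h import *
for c in ("top","side"):
    for q in ("jar","vial","reagent","beaker","dish","mug","marker","rack_a_mid"):
        for r in manip.mark_of(c,q)[:3]: 
            if r["conf"]>.4: print(c,q,round(r["conf"],2),w(c,r["location"]).round(3))
E
```

```text
[0.46336172 0.14960543 0.25642823] [ 1.35823121 -0.76390966  0.08086641] 16.0
side A 1150 ((724.0572509765625, 104.91060638427734), (113.04467010498047, 112.05536651611328), 82.0249252319336) [[661.0, 57.0], [772.0, 41.0], [787.0, 153.0], [676.0, 169.0]] line x 0.086
side B 872 ((494.91497802734375, -189.6847381591797), (110.67851257324219, 114.19733428955078), 0.9601709246635437) [[439.0, -134.0], [441.0, -248.0], [551.0, -246.0], [549.0, -132.0]] line x -0.129
top A 1938 ((724.2930908203125, 103.28685760498047), (110.7962646484375, 109.8229751586914), 80.6600570678711) [[661.0, 58.0], [769.0, 40.0], [787.0, 149.0], [679.0, 167.0]] line x 0.086
top B 2053 ((494.96343994140625, -190.79135131835938), (109.5008773803711, 110.12898254394531), 0.7521862983703613) [[439.0, -136.0], [441.0, -247.0], [550.0, -245.0], [549.0, -135.0]] line x -0.129
top jar 0.73 [ 0.585  0.006 -0.003]
top vial 0.42 [ 0.473 -0.007  0.001]
top reagent 0.58 [ 0.547  0.369 -0.002]
top beaker 0.61 [ 0.534 -0.364 -0.001]
top mug 0.82 [0.662 0.366 0.002]
top marker 0.63 [ 0.681 -0.373 -0.   ]
top rack_a_mid 0.97 [0.726 0.107 0.03 ]
top rack_a_mid 0.96 [ 0.363 -0.028  0.058]
side jar 0.56 [ 0.587 -0.001 -0.003]
side vial 0.62 [ 0.473 -0.01   0.   ]
side reagent 0.78 [ 0.551  0.373 -0.002]
side beaker 0.76 [ 0.532 -0.363  0.001]
side dish 0.65 [ 0.387  0.352 -0.006]
side mug 0.88 [0.668 0.36  0.003]
side marker 0.53 [ 0.681 -0.377 -0.002]
side rack_a_mid 0.95 [ 0.357 -0.032  0.053]
side rack_a_mid 0.61 [0.722 0.105 0.033]
```

View pics/side12.png

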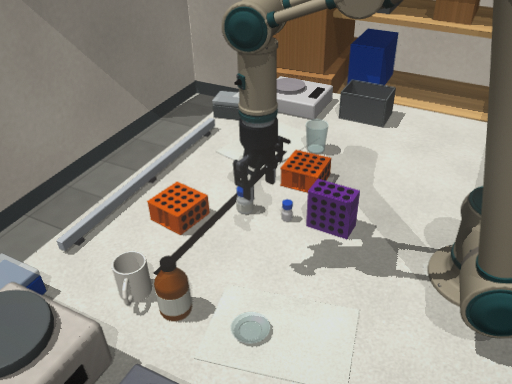

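View pics/top12.png

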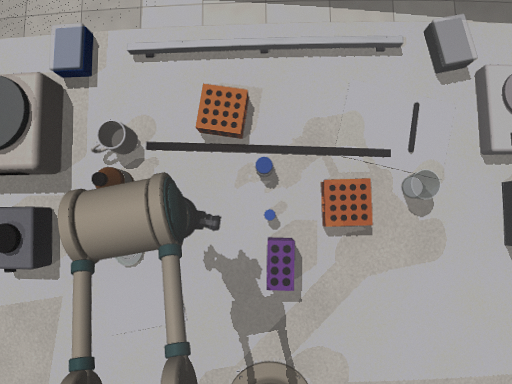

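```bash
python3 -c "
from rig import manip
print(manip.sign_off())"
```

```text
the job is handed in; nothing more can be done
None
```

I tipped both orange racks towards the robot with the fingers only pushing. The left rack carried the stamp, so I pushed it straight across the line with two fingers and handed the job in at about 17 s on the clock.

- **Stamped rack:** it lies flat with its centre 86 mm past the middle of the line. Its nearest corner is about 15 mm clear of the strip, and the rail is roughly 85 mm beyond its far corner.
- **Other rack:** it lies flat 129 mm short of the line. I saw its underside only as a thin strip in one picture, and it looked bare.
- **Bystanders:** all re-detected within about 5 mm of their start positions. The dish was found only in the side camera, because the arm hid it from the top one.
- **Gripper:** about 0.26 m up and touching nothing.

The two cameras agreed on both rack positions to about 2 mm, and none of the last checks failed. sign_off gave no verdict.

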